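# Zero the coil winder's turns counter and preset its speed

### The arm

A 6-joint arm with a two-finger parallel gripper is mounted at the origin on the work surface. World frame = base frame: x ahead of the robot, y to its left, z up, the work surface at z = 0. Lengths are in m, angles in rad, forces in N, time in s.
With the tool pointing down it reaches from about 0.35 to 0.775 m from the base axis. Payload 5.5 kg.
Tool frame: the origin (TCP) lies at the very end of the fingers, on their centre line; the grasp point (between the pads) lies env.hold_point_z behind it (env.hold_point_z is the distance from the TCP to the grasp point, in m); z points along the fingers, y is the line along which they close (so a half turn about z gives the same grasp; the last joint's range is limited). The gripper opens to 85 mm and grips with 20 to 120 N. Pads are 22 mm wide; open, the fingers measure 114 mm over their backs; the gripper's body (76 mm by 85 mm) begins 54 mm behind the grasp point. The pads swing forward as they close: fully open they stand 13 mm farther back than shut.
Start: joints at [0.961, 0.313, 0.046, 1.304, 0, 1.431], TCP at [0.26, 0.513, 0.231] pointing down, gripper open.
Joint ranges: [-2.76, 2.76], [-0.86, 1.69], [-1.03, 1.26], [-2.2, 2.34], [-1.47, 1.5], [-3.14, 3.14]. Speed limits (rad/s): [2.57, 2.57, 3.14, 3.14, 3.14, 3.14].

### API

Orientations are given as a unit quaternion [w, x, y, z].
In Python, from workcell import env gives the robot as it stands.
- The arm moves only by the tool carry_out, never from a script. Its argument "steps" is a list of rows, each a list of 3 entries, a list of its own where there are three numbers: the turn, a rotation vector about the tool's x, y, z in degrees, then the shift along the tool's x, y, z in cm, then the closure in counts, from 0 (fully open) to 255 (shut). A call has exactly 8 rows; each row is the pose to reach, as a shift and turn from the pose commanded when the call began, along the tool's axes at that moment; what a row does not reach only later rows make up. A row lasts 1/8 s, in which the tool goes at most 62.5 mm and 10.7 degrees, less where a joint would pass 70% of its speed; a pose out of reach is approached as far as the arm can. A call with a gripper value outside its range is refused whole. The fingers move at their own pace and stop on an object; "force" is the grip in N (left out, the last holds). Time passes only in rows, so rows that repeat a pose let the fingers close, or fill a call up. It gives the time, the measured TCP pose, the force, the opening and the grip force at its end, in the units of the state.
- env.get_state(): the state, without advancing time (a new reading comes with each control period).
- env.read_camera(name): name is "side" or "top"; returns (picture, depth): 480x640x3 uint8, red, green, blue; 480x640 float32, m along the optical axis (not along the pixel's ray), 0 where there is no reading.
- env.get_calibration(name): a dict with "fx", "fy", "cx", "cy" (pixels), "origin" and "orientation" of the camera in the world. Camera axes: x right, y up, looking along -z (the intrinsics and any distortion apply to the point x, -y, -z); pixel columns grow to the right and rows downward; lengths in m; the calibration is good to about 2 mm. A picture is of the moment at which its call begins. get_calibration takes no time and is no camera call.
- env.hand_in(): hands the job in; it is judged then, once.
The state is a dict: "clock": time; "joint_pos": joint angles; "qvel": joint speeds; "tau": joint torques, N m; "tcp_pos": TCP position; "orientation": TCP orientation; "wrist_force": force on the tool from outside, world axes, zero at the start; "ft_torque": the same for the moment, N m; "finger_gap": finger opening in m; "grip_force": force on a finger pad.
Only numpy, scipy, OpenCV 4.12 (cv2) and the standard library are available. Lean on these libraries where they do the work, as an engineer would, in place of code of your own. Each camera call takes 0.05 s, during which the arm holds its last target. There are 200 camera calls.

### The job

Get the pickup coil winder ready for its next coil: first turn the square reset knob of the turns counter anticlockwise, all the way back to its zero stop. Then slide the grip of the speed control along its track until the line on the grip is in line with the point of the small steel preset tab. Leave the tab and the other things on the bench where they are.

Things in the scene. Friction and masses are not known exactly. Their poses are not given: they have to be found in the camera images.
- counter_face: Sloping face (140 x 130 mm) of the turns counter, a grey case fixed to the bench; leans 30 deg from level, looking up and away from the robot, to +x. Place, yaw, side vary. Origin: on the face on the knob's axis, 76 mm above the bench. z out of the face (knob axis), x up the slope, y level along it. Flat white dial, 86 mm; its zero tick is the long thick one, up-slope (+x).
- turn_knob (a joint): Reset knob: black, square, 30 mm across its flats, 7 to 36 mm above the face, on a round 48 mm skirt; flats square to the face's x and y at 0. Value in rad: 0 at the zero stop (hard), growing clockwise as seen looking onto the face; starts 2.2 to 4.4. Turn it anticlockwise (right-handed about the face's +z). About 0.08 N m; stays where left. Grip across flats, tool along its axis.
- knob_grip (a point): Point on the knob's axis 26 mm above the face, where to grip; does not turn with the knob. Its axes are those of counter_face.
- knob_pointer (a point): End of the thin pointer nose on the knob's skirt, 34 mm from the axis, in line with the white line on the knob's top. Turns with the knob; at the zero stop it points up the slope to the zero tick.
- speed_face: Sloping face (200 mm wide, 130 mm long) of the speed control, a grey case like the counter's, same slope and outlook, fixed to the bench; place, yaw and side vary. Origin: on the face, at the middle of the slider's track, 76 mm above the bench. z out of the face, x up the slope, y level along the track.
- speed_slider (a joint): Slider grip: black block 16 mm along the track (y), 22 mm up the slope (x), from the face to 36 mm above it. Value in m: 0 at the -y end of its 90 mm travel (middle of the grip at y = -45 mm of speed_face), growing to +y. Starts 0 to 0.02. Friction about 2 N; stays where left.
- slider_top (a point): Middle of the slider grip's top, on the thin white line across it (36 mm above the face). Moves with the grip; axes as speed_face.
- tab_tip (a point): Point of the preset tab, a flat steel tab 10 mm wide, 4 mm thick, lying 24 to 45 mm up the slope from the track's middle line, clear of the grip, its point towards the track. Axes as speed_face. It stands 45 to 85 mm from the -y end of the grip's travel. A knock can shift it.
- glue_bottle: Bystander: upright white glue bottle, 52 mm diameter, 130 mm tall, loose, on the robot's side of the gap between the cases. Origin: centre of its underside.
- sanding_block: Bystander: wooden sanding block with a cork sole, 75 x 45 x 30 mm, loose, lying flat between the two cases or just beyond. Origin: centre of its underside.
- screwdriver: Bystander: screwdriver lying flat at the left of the bench. Origin: middle of its length, on the bench.

How it is judged:
On the way, in this order (a step that is already met when the one before it is completed fails the run):
1. the knob is back at its zero stop (value of joint turn_knob below 0.07 rad), for 0.2 s.
2. the slider's line is in line with the tab's point (y of slider_top in the frame of tab_tip between -0.004 and 0.004 m), for 0.2 s.
At the end, for the whole second after the job is handed in: The knob is within 0.07 rad (4 degrees) of its zero stop, the slider's line is within 4 mm of the tab's point along the track and at rest, the tab has moved less than 4 mm, and the bottle, sanding block and screwdriver less than 30 mm from where they were (all of step 2 and value of joint turn_knob below 0.07 rad and distance of tab_tip from where it was at the start of the episode below 0.004 m and velocity of joint speed_slider between -0.01 and 0.01 m/s and distance of each of glue_bottle, sanding_block, screwdriver from where it was at the start of the episode below 0.03 m); the robot touches nothing.
It fails at once if the preset tab is shifted 4 mm or more (not (distance of tab_tip from where it was at the start of the episode below 0.004 m)).
It fails at once if a bystander is shifted 30 mm or more (not (distance of glue_bottle from where it was at the start of the episode below 0.03 m) or not (distance of sanding_block from where it was at the start of the episode below 0.03 m) or not (distance of screwdriver from where it was at the start of the episode below 0.03 m)).
It also fails if it takes over 64 s, if anything falls off the work surface, if the arm or the gripper's body presses on something with over 40 N, if the wrist force passes 120 N, or if a joint passes its speed limit or range.

## Working session

There is one attempt and no reset: what is moved stays moved. The work goes in short steps, Python scripts to look and compute and a tool call to move; the robot and the scene stay as the last step left them, time stands still between calls to the robot, and variables do not carry over. Pictures are saved under pics/ and viewed, at most 10 in all, crops included, and the job is handed in when it is done.

Besides the shell and the picture viewer there is one more tool, called after "Call:" by a JSON object that holds its "api" and its "payload", one argument or row to a line. carry_out: Moves the arm, as the interface text tells. Its arguments: {"type":"object","properties":{"steps":{"type":"array","items":{"type":"array"}},"force":{"type":"number"}},"required":["steps"]}

```bash
mkdir -p pics; ls; cat > h.py <<'E'
import numpy as np, cv2
from scipy.spatial.transform import Rotation as R
from workcell import env
def q2R(q): return R.from_quat([q[1],q[2],q[3],q[0]]).as_matrix()
def cam(n):
    im,d=env.read_camera(n); c=env.get_calibration(n); return im,d,c
def cloud(d,c):
    v,u=np.mgrid[0:d.shape[0],0:d.shape[1]]
    P=np.stack([(u-c['cx'])/c['fx']*d,-(v-c['cy'])/c['fy']*d,-d],-1)
    return P@q2R(c['orientation']).T+np.array(c['origin'])
def ray(u,v,c):
    return np.array(c['origin']),q2R(c['orientation'])@np.array([(u-c['cx'])/c['fx'],-(v-c['cy'])/c['fy'],-1])
E
python3 - <<'E'
from h import *
for n in("top","side"):
    im,d,c=cam(n); print(n,c); cv2.imwrite(f'pics/{n}0.png',im[...,::-1]); np.savez(f'{n}0.npz',im=im,d=d)
s=env.get_state(); print(s); print(env.hold_point_z)
E
```

```text
pics
top {'fx': 546.2238147693487, 'fy': 546.2238147693487, 'cx': 316.20917740915496, 'cy': 235.65663710942752, 'origin': array([0.39475224, 0.14434949, 1.26779376]), 'orientation': array([ 0.70936938,  0.02574137, -0.04578923, -0.70287681])}
side {'fx': 610.3259958671422, 'fy': 610.3259958671422, 'cx': 320.31502525370166, 'cy': 244.5476465634169, 'origin': array([ 0.17613516, -0.64722907,  1.10155366]), 'orientation': array([ 0.92126143,  0.3354802 , -0.07425854, -0.18225279])}
{'clock': 0.1, 'joint_pos': array([9.61402026e-01, 3.13905585e-01, 4.51000393e-02, 1.30356949e+00,
       1.21083812e-05, 1.43122285e+00]), 'qvel': array([ 6.98398325e-04, -2.17421791e-03,  1.64462418e-03, -3.24380328e-05,
       -1.11541679e-03,  1.58163941e-03]), 'tau': array([ 2.87400617e-03, -4.81727099e+01,  2.99243277e+01,  1.27425621e-02,
       -1.40257071e-04, -1.05057271e-05]), 'tcp_pos': array([0.26005658, 0.51234033, 0.23051228]), 'orientation': array([-2.94373882e-04,  2.32755792e-01,  9.72534893e-01, -7.32433710e-04]), 'wrist_force': array([-0.52269109,  0.13848618, -0.1033934 ]), 'ft_torque': array([ 0.00059527, -0.05135085, -0.03702473]), 'grip_force': 0.0, 'finger_gap': 0.08523945430388156}
0.0187
```

View pics/top0.png

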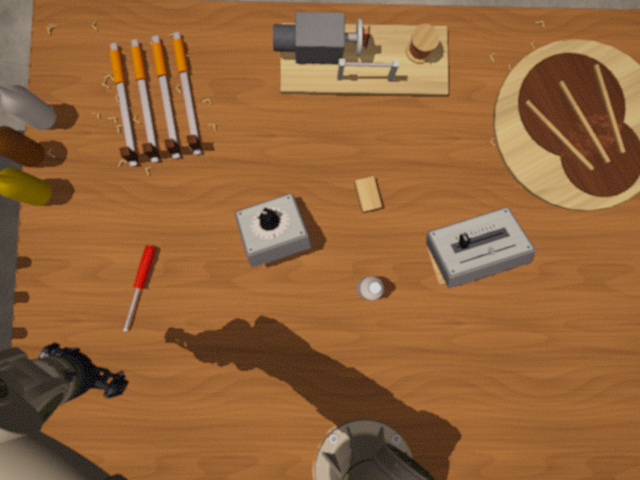

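View pics/side0.png

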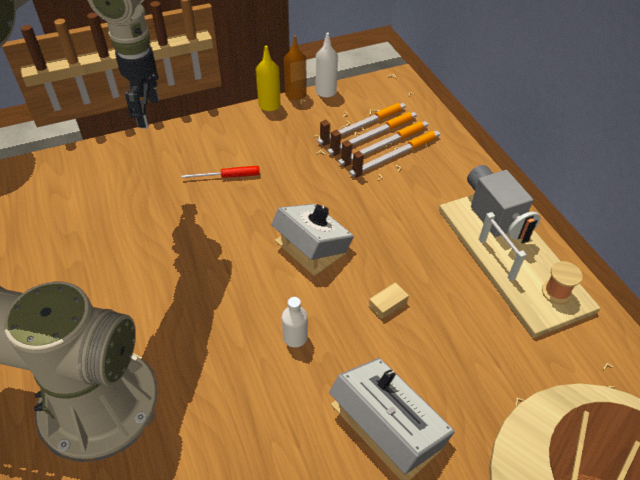

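```bash
cat > m.py <<'E'
from h import *
def face(n,im,d,c,box):
    P=cloud(d,c); u0,v0,u1,v1=box
    m=np.zeros(d.shape,bool); m[v0:v1,u0:u1]=1
    hsv=cv2.cvtColor(im,cv2.COLOR_RGB2HSV)
    m&=(hsv[...,1]<60)&(d>0)&(P[...,2]>0.03)&(hsv[...,2]>60)
    Q=P[m]; rng=np.random.default_rng(0); best=None;bc=0
    for i in range(400):
        a,b,e=Q[rng.choice(len(Q),3,False)]; nn=np.cross(b-a,e-a); L=np.linalg.norm(nn)
        if L<1e-6: continue
        nn/=L; nn*=np.sign(nn[2])
        if abs(nn[2]-.866)>.08: continue
        k=(abs((Q-a)@nn)<.003).sum()
        if k>bc: bc=k;best=(a,nn)
    a,nn=best; inl=m&(abs((P-a)@nn)<.004)
    Q=P[inl]; ce=Q.mean(0); nn=np.linalg.svd(Q-ce)[2][2]; nn*=np.sign(nn[2])
    # axes: y level, x up slope
    y=np.cross(nn,[0,0,1.]); y=-y if y[1]>0 else y; y/=np.linalg.norm(y); x=np.cross(y,nn)
    u=np.c_[(Q-ce)@x,(Q-ce)@y].astype(np.float32)
    r=cv2.minAreaRect(u)
    ctr=ce+x*r[0][0]+y*r[0][1]
    print(n,'n',nn.round(3),'tilt',np.degrees(np.arccos(nn[2])).round(1),'yaw from normal',np.degrees(np.arctan2(nn[1],nn[0])).round(2),'rect',r,'ctr',ctr.round(4),len(Q))
    return ctr,nn,np.c_[x,y,nn]
def box_yaw(r):pass
if __name__=='__main__':
    for n,bx in (("top",((230,185,320,275),(420,200,545,290))),("side",((262,190,362,270),(322,350,462,475)))):
        z=np.load(f'{n}0.npz'); c=env.get_calibration(n)
        for k,b in zip(('cnt','spd'),bx): face(n+k,z['im'],z['d'],c,b)
E
python3 m.py
python3 - <<'E'
import cv2,numpy as np
a=cv2.imread('pics/top0.png');b=cv2.imread('pics/side0.png')
f=lambda i,x,y,w=110,h=82:cv2.resize(i[y:y+h,x:x+w],(400,300),interpolation=cv2.INTER_CUBIC)
cv2.imwrite('pics/crop0.png',np.vstack([np.hstack([f(a,220,185),f(a,425,200)]),np.hstack([f(b,262,190),f(b,325,350,135,101)])]))
E
```

```text
topcnt n [0.466 0.167 0.869] tilt 29.7 yaw from normal 19.7 rect ((-0.005397375673055649, 0.0003643035888671875), (0.13804128766059875, 0.13145296275615692), 89.72404479980469) ctr [0.5422 0.2121 0.076 ] 2379
topspd n [0.477 0.157 0.865] tilt 30.1 yaw from normal 18.26 rect ((-0.0024590417742729187, 0.00040318071842193604), (0.19838346540927887, 0.13101442158222198), 89.79808044433594) ctr [ 0.5081 -0.25    0.077 ] 3927
sidecnt n [0.467 0.161 0.87 ] tilt 29.6 yaw from normal 19.01 rect ((-0.011043466627597809, -0.007719546556472778), (0.13243016600608826, 0.1406710296869278), 1.3244127035140991) ctr [0.5417 0.2115 0.0773] 1237
sidespd n [0.472 0.15  0.869] tilt 29.7 yaw from normal 17.69 rect ((-0.007042057812213898, -0.008079670369625092), (0.1314377784729004, 0.19939638674259186), 0.23083066940307617) ctr [ 0.5078 -0.2501  0.0766] 4449
```

View pics/crop0.png

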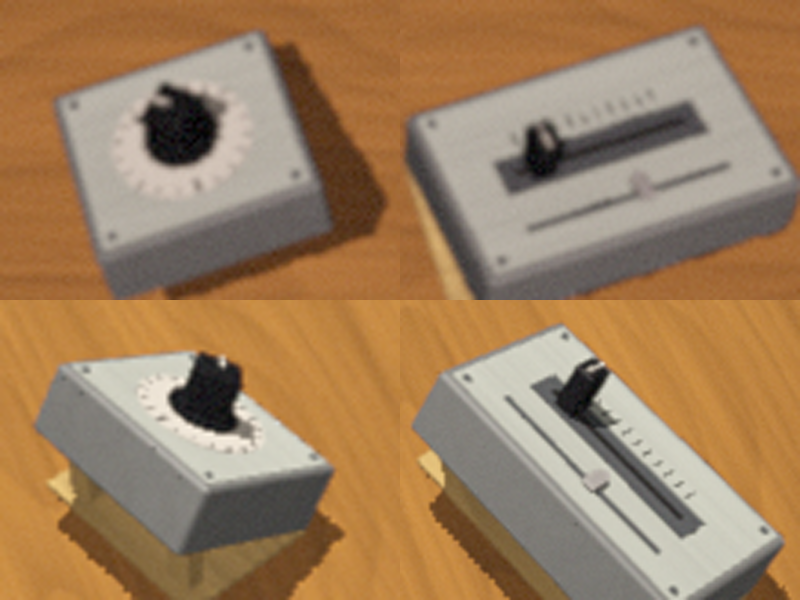

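```bash
cat >> h.py <<'E'
def frame(yawdeg):
    a=np.radians(yawdeg); ca,sa=np.cos(a),np.sin(a)
    z=np.array([.5*ca,.5*sa,.75**.5]); x=np.array([-.75**.5*ca,-.75**.5*sa,.5]); return np.c_[x,np.cross(z,x),z]
CNT=(np.array([.542,.2118,.0765]),frame(19.3)); SPD=(np.array([.508,-.250,.0767]),frame(18.0))
def proj(p,c):
    q=(np.asarray(p)-np.array(c['origin']))@q2R(c['orientation'])
    return np.stack([c['cx']+c['fx']*q[...,0]/-q[...,2],c['cy']+c['fy']*q[...,1]/q[...,2]],-1)
def rect(im,c,F,h=0,s=2.5,W=400,H=300):
    # right = +y, down = +x (up-slope), centre = F origin at height h (m)
    v,u=np.mgrid[0:H,0:W]; o,M=F
    p=o+((v-H/2)/s/1000)[...,None]*M[:,0]+((u-W/2)/s/1000)[...,None]*M[:,1]+h*M[:,2]
    uv=proj(p,c).astype(np.float32)
    return cv2.remap(im,uv[...,0],uv[...,1],cv2.INTER_CUBIC)
def face_pt(u,v,c,F,h=0):
    o,M=F; O,D=ray(u,v,c); n=M[:,2]; t=((o+h*n-O)@n)/(D@n); return (O+t*D-o)@M*1000
E
python3 - <<'E'
from h import *
rows=[]
for F in(CNT,SPD):
    r=[]
    for n in("top","side"):
        im=np.load(n+'0.npz')['im'];c=env.get_calibration(n); r.append(rect(im,c,F))
    rows.append(np.hstack(r))
cv2.imwrite('pics/rect0.png',np.vstack(rows)[...,::-1])
E
```

```text
(no output)
```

View pics/rect0.png

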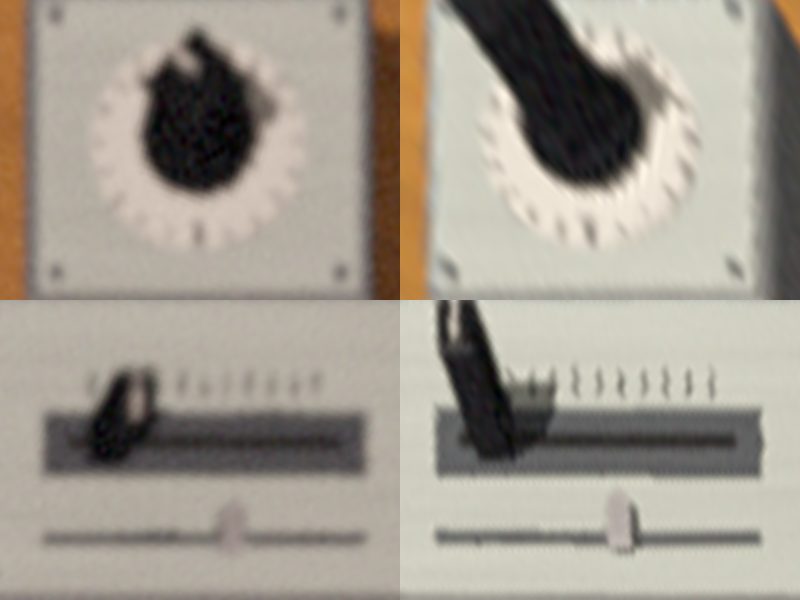

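```bash
cat >> h.py <<'E'
CNT=(CNT[0]+CNT[1]@[-.0027,-.0015,0],CNT[1]); SPD=(SPD[0]+SPD[1]@[-.0032,.0007,0],SPD[1])
B=np.diag([1.,-1,-1])
def target(F,p_mm,phi):
    # TCP pose such that grasp point is at p (face mm), turned phi about tool z
    o,M=F; Rt=M@B@R.from_euler('z',phi,degrees=True).as_matrix()
    return o+M@(np.array(p_mm)/1000)+Rt[:,2]*env.hold_point_z,Rt
def move(p,Rt,p0=None,R0=None):
    s=env.get_state()
    if p0 is None: p0=s['tcp_pos'];R0=q2R(s['orientation'])
    print('rot deg',np.degrees(R.from_matrix(R0.T@Rt).as_rotvec()).round(1),'shift cm',((p-p0)@R0*100).round(2),'tcp',p.round(3))
E
python3 - <<'E'
from h import *
r=[]
for n in("top","side"):
    im=np.load(n+'0.npz')['im'];c=env.get_calibration(n); r.append(rect(im,c,CNT,.036,s=6))
cv2.imwrite('pics/knob.png',np.hstack(r)[...,::-1])
for phi in(60,70,80): move(*target(CNT,(0,0,140),phi))
E
```

```text
rot deg [24.  18.  13.5] shift cm [-43.    -9.37   5.04] tcp [0.601 0.234 0.18 ]
rot deg [25.6 16.  23.2] shift cm [-43.    -9.37   5.04] tcp [0.601 0.234 0.18 ]
rot deg [27.  13.8 33. ] shift cm [-43.    -9.37   5.04] tcp [0.601 0.234 0.18 ]
```

View pics/knob.png

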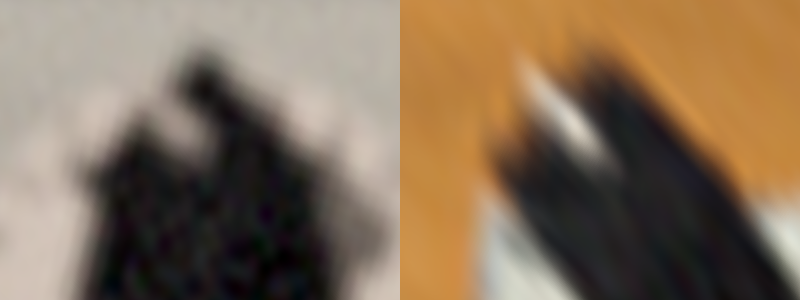

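```bash
cat >> h.py <<'E'
CNT=(CNT[0]+CNT[1]@[.0013,.0003,0],CNT[1])
E
python3 - <<'E'
from h import *
move(*target(CNT,(0,0,120),50.5))
E
```

```text
rot deg [22.3 19.9  4.2] shift cm [-42.25 -10.2    6.7 ] tcp [0.591 0.23  0.164]
```

Call:
{"api": "carry_out", "payload": {
  "steps": [
    [[3,2.7,0.6],[-4,-1,-2],0],
    [[6,5.3,1.2],[-9,-2,-2],0],
    [[9,8,1.8],[-15,-3.5,-1],0],
    [[12,10.6,2.4],[-21,-5,0],0],
    [[15,13.3,3],[-27,-6.5,1.5],0],
    [[18,16,3.5],[-33,-8,3],0],
    [[22.3,19.9,4.2],[-38,-9.2,5],0],
    [[22.3,19.9,4.2],[-42.2,-10.2,6.7],0]
  ],
  "force": 60
}}

```text
clock: 1.1
tcp_pos: [0.5916, 0.2283, 0.1578]
orientation: [-0.216, 0.261, 0.929, -0.149]
wrist_force: [-0.3, 0.5, 0.2]
finger_gap: 0.0853
grip_force: 0.0
```

```bash
python3 - <<'E'
from h import *
r=[]
for n,(x,y) in(("top",(210,130)),("side",(255,120))):
    im,d,c=cam(n); r.append(cv2.resize(im[y:y+150,x:x+130],(400,461),interpolation=cv2.INTER_CUBIC))
cv2.imwrite('pics/near.png',np.hstack(r)[...,::-1])
s=env.get_state();print(s['tcp_pos'],s['joint_pos'].round(2))
for z in(120,28): move(*target(CNT,(0,0,z),50.5))
E
```

```text
[0.59267296 0.22611804 0.15716431] [ 0.26  1.02  0.96  2.04 -0.04  0.82]
rot deg [-0.1 -0.4 -0.3] shift cm [ 0.59 -0.01 -0.51] tcp [0.591 0.23  0.164]
rot deg [-0.1 -0.4 -0.3] shift cm [0.53 0.01 8.69] tcp [0.547 0.215 0.084]
```

View pics/near.png

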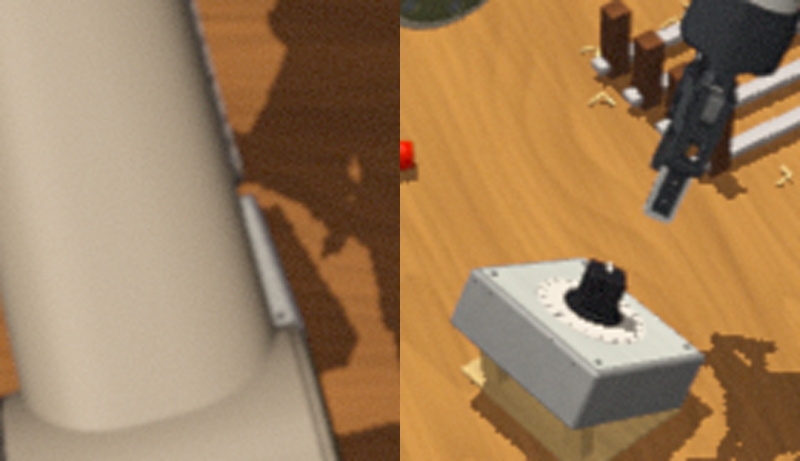

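Call:
{"api": "carry_out", "payload": {
  "steps": [
    [[0,-0.4,-0.3],[0.3,0,0.8],0],
    [[0,-0.4,-0.3],[0.5,0,2],0],
    [[0,-0.4,-0.3],[0.5,0,3.5],0],
    [[0,-0.4,-0.3],[0.5,0,4.5],0],
    [[0,-0.4,-0.3],[0.5,0,5.5],0],
    [[0,-0.4,-0.3],[0.5,0,5.5],0],
    [[0,-0.4,-0.3],[0.5,0,5.5],0],
    [[0,-0.4,-0.3],[0.5,0,5.5],0]
  ]
}}

```text
clock: 2.2
tcp_pos: [0.561, 0.2247, 0.1187]
orientation: [-0.208, 0.257, 0.932, -0.147]
wrist_force: [-0.1, -0.1, 1.1]
finger_gap: 0.0854
grip_force: 0.0
```

```bash
python3 - <<'E'
from h import *
print(env.get_state()['joint_pos'].round(2))
for z in(60,28): move(*target(CNT,(0,0,z),50.5))
E
```

```text
[ 0.27  0.9   0.64  1.82 -0.04  0.82]
rot deg [0.2 0.5 0.3] shift cm [-0.57 -0.05  0.64] tcp [0.562 0.22  0.112]
rot deg [0.2 0.5 0.3] shift cm [-0.54 -0.06  3.84] tcp [0.547 0.215 0.084]
```

Call:
{"api": "carry_out", "payload": {
  "steps": [
    [[0.2,0.5,0.3],[-0.5,0,0],0],
    [[0.2,0.5,0.3],[-0.5,0,0.3],0],
    [[0.2,0.5,0.3],[-0.5,0,1.2],0],
    [[0.2,0.5,0.3],[-0.5,0,2.2],0],
    [[0.2,0.5,0.3],[-0.5,0,3.2],0],
    [[0.2,0.5,0.3],[-0.5,0,3.9],0],
    [[0.2,0.5,0.3],[-0.5,0,3.9],0],
    [[0.2,0.5,0.3],[-0.5,0,3.9],0]
  ]
}}

```text
clock: 3.2
tcp_pos: [0.5466, 0.2153, 0.083]
orientation: [-0.213, 0.26, 0.93, -0.148]
wrist_force: [0.3, -0.3, 0.8]
finger_gap: 0.0854
grip_force: 0.0
```

```bash
python3 - <<'E'
from h import *
r=[]
for n,(x,y) in(("top",(210,130)),("side",(255,140))):
    im,d,c=cam(n); r.append(cv2.resize(im[y:y+150,x:x+130],(400,461),interpolation=cv2.INTER_CUBIC))
cv2.imwrite('pics/grip.png',r[1][...,::-1])
print(env.get_state()['joint_pos'].round(2))
for z in(28,): move(*target(CNT,(0,0,z),50.5))
E
```

```text
[ 0.26  0.89  0.52  1.72 -0.04  0.81]
rot deg [-0. -0.  0.] shift cm [-0.03 -0.05 -0.08] tcp [0.547 0.215 0.084]
```

View pics/grip.png

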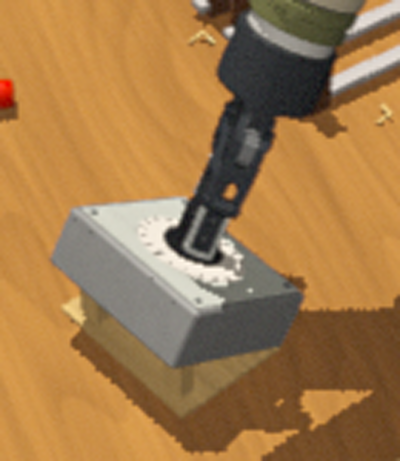

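The gripper straddles the knob (fingers at about (200,230) in the crop, over the black skirt). Close on it.

Call:
{"api": "carry_out", "payload": {
  "steps": [
    [[0,0,0],[0,0,0],255],
    [[0,0,0],[0,0,0],255],
    [[0,0,0],[0,0,0],255],
    [[0,0,0],[0,0,0],255],
    [[0,0,0],[0,0,0],255],
    [[0,0,0],[0,0,0],255],
    [[0,0,0],[0,0,0],255],
    [[0,0,0],[0,0,0],255]
  ],
  "force": 40
}}

```text
clock: 4.3
tcp_pos: [0.5479, 0.2163, 0.0824]
orientation: [-0.212, 0.26, 0.931, -0.147]
wrist_force: [4.3, 3.7, -0.3]
finger_gap: 0.0298
grip_force: 39.9
```

Call:
{"api": "carry_out", "payload": {
  "steps": [
    [[0,0,-6],[0,0.17,0],255],
    [[0,0,-15],[0,0.17,0],255],
    [[0,0,-25],[0,0.17,0],255],
    [[0,0,-35],[0,0.17,0],255],
    [[0,0,-45],[0,0.17,0],255],
    [[0,0,-55],[0,0.17,0],255],
    [[0,0,-65],[0,0.17,0],255],
    [[0,0,-70],[0,0.17,0],255]
  ]
}}

```text
clock: 5.3
tcp_pos: [0.5478, 0.2161, 0.0825]
orientation: [-0.259, -0.322, 0.911, 0.0]
wrist_force: [1.6, -1.9, 1.5]
finger_gap: 0.0292
grip_force: 39.6
```

```bash
python3 - <<'E'
from h import *
s=env.get_state();Rt=q2R(s['orientation'])
print(s['joint_pos'].round(2),s['wrist_force'],s['ft_torque'])
print('phi',R.from_matrix((CNT[1]@B).T@Rt).as_rotvec(degrees=True), (s['tcp_pos']-Rt[:,2]*env.hold_point_z-CNT[0])@CNT[1]*1000)
E
```

```text
[ 0.26  0.89  0.52  1.73 -0.04 -0.41] [ 1.5806027  -1.89650567  1.48743691] [-0.25867384 -0.56943447  0.11750167]
phi [  0.05216401   0.03643063 -19.66754766] [-1.57541372 -0.97439467 27.38296704]
```

Call:
{"api": "carry_out", "payload": {
  "steps": [
    [[0,0,-10],[0,0,0],255],
    [[0,0,-20],[0,0,0],255],
    [[0,0,-30],[0,0,0],255],
    [[0,0,-40],[0,0,0],255],
    [[0,0,-50],[0,0,0],255],
    [[0,0,-60],[0,0,0],255],
    [[0,0,-68],[0,0,0],255],
    [[0,0,-72],[0,0,0],255]
  ]
}}

```text
clock: 6.3
tcp_pos: [0.548, 0.2163, 0.0824]
orientation: [0.209, 0.795, -0.548, -0.152]
wrist_force: [2.5, -1.5, 2.7]
finger_gap: 0.0295
grip_force: 44.8
```

```bash
cat > st.py <<'E'
from h import *
s=env.get_state();Rt=q2R(s['orientation'])
print(s['joint_pos'].round(2),s['wrist_force'],s['ft_torque'])
for F in(CNT,SPD): print('phi',R.from_matrix((F[1]@B).T@Rt).as_rotvec(degrees=True), (s['tcp_pos']-Rt[:,2]*env.hold_point_z-F[0])@F[1]*1000, 'torque about z',s['ft_torque']@F[1][:,2])
E
python3 st.py
```

```text
[ 0.26  0.89  0.52  1.72 -0.04 -1.66] [ 2.45992533 -1.51641923  2.68320591] [-0.76369197 -0.8644459  -1.1972867 ]
phi [ 3.03695545e-02  1.65388246e-02 -9.15349480e+01] [-1.84611547 -1.03008653 27.4386995 ] torque about z -1.5401232130856688
phi [  0.53748828   0.53692244 -92.65965846] [-151.6876747  -431.99586846  114.75805443] torque about z -1.5336020524412692
```

Call:
{"api": "carry_out", "payload": {
  "steps": [
    [[0,0,0],[0,0,0],0],
    [[0,0,0],[0,0,0],0],
    [[0,0,0],[0,0,0],0],
    [[0,0,0],[0,0,0],0],
    [[0,0,0],[0,0,0],0],
    [[0,0,0],[0,0,0],0],
    [[0,0,0],[0,0,-1],0],
    [[0,0,0],[0,0,-3],0]
  ]
}}

```text
clock: 7.3
tcp_pos: [0.5612, 0.2216, 0.1085]
orientation: [0.21, 0.795, -0.548, -0.153]
wrist_force: [0.2, -0.2, 0.9]
finger_gap: 0.0854
grip_force: 0.0
```

Call:
{"api": "carry_out", "payload": {
  "steps": [
    [[0,0,0],[0,0,-2],0],
    [[0,0,0],[0,0,-5],0],
    [[0,0,0],[0,0,-8],0],
    [[0,0,10],[0,0,-11],0],
    [[0,0,20],[0,0,-13],0],
    [[0,0,30],[0,0,-13],0],
    [[0,0,40],[0,0,-13],0],
    [[0,0,40],[0,0,-13],0]
  ]
}}

```text
clock: 8.3
tcp_pos: [0.6009, 0.2346, 0.2106]
orientation: [-0.241, -0.561, 0.789, 0.07]
wrist_force: [-0.0, 0.0, -0.6]
finger_gap: 0.0851
grip_force: 0.0
```

```bash
python3 - <<'E'
from h import *
r=[]
im,d,c=cam("side"); np.savez('side1.npz',im=im)
r=[cv2.resize(im[170:280,250:380],(400,338),interpolation=cv2.INTER_CUBIC),rect(im,c,CNT,.036,s=4,H=338)]
cv2.imwrite('pics/knob1.png',np.hstack(r)[...,::-1])
s=env.get_state(); print(s['joint_pos'].round(2),s['tcp_pos'])
move(*target(SPD,(0,-38,150),0))
E
python3 st.py
```

```text
[ 0.26  1.09  1.26  2.25 -0.03 -0.97] [0.60092798 0.23463514 0.21057626]
rot deg [-1.   0.6 52.8] shift cm [ 39.71 -12.81  10.55] tcp [ 0.562 -0.193  0.189]
[ 0.26  1.09  1.26  2.25 -0.03 -0.97] [0.16718471 0.8227469  0.8722904 ] [ 0.18163974 -0.38009892 -0.00514265]
phi [  0.42616687  -0.92589721 -51.68762845] [ 14.05824374  -0.86895161 166.39249433] torque about z 0.018448129668556218
phi [  1.02388259  -0.63781499 -52.81849763] [-135.77406479 -433.09853478  253.70650837] torque about z 0.023192648072145196
```

View pics/knob1.png

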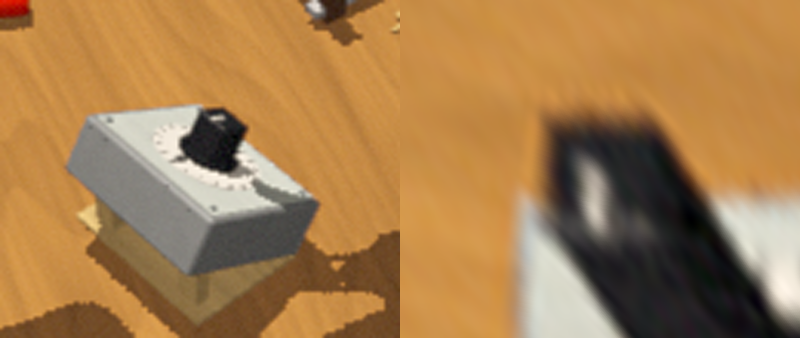

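```bash
python3 - <<'E'
from h import *
im=np.load('side1.npz')['im'];c=env.get_calibration('side')
F=(CNT[0]+CNT[1]@[-.0016,-.0018,0],CNT[1])
for h in(.002,.005):
    g=cv2.cvtColor(rect(im,c,F,h,s=4),cv2.COLOR_RGB2GRAY)
    out=[]
    for r in(27,30,33):
        # angle a: clockwise from up-slope (down in panel): down -> left
        prof=[int(g[int(150+4*r*np.cos(np.radians(a))),int(200-4*r*np.sin(np.radians(a)))]) for a in range(-60,61,5)]
        print(h,r,prof)
E
```

```text
0.002 27 [248, 247, 223, 228, 242, 217, 234, 219, 225, 234, 231, 143, 99, 117, 187, 230, 240, 238, 236, 236, 237, 238, 237, 236, 235]
0.002 30 [239, 241, 246, 239, 241, 245, 239, 244, 239, 240, 210, 133, 81, 130, 215, 238, 238, 237, 236, 235, 235, 236, 236, 236, 235]
0.002 33 [238, 239, 238, 237, 237, 238, 238, 239, 238, 242, 213, 140, 106, 185, 236, 235, 231, 235, 234, 236, 236, 236, 235, 235, 235]
0.005 27 [117, 115, 84, 95, 102, 75, 90, 82, 85, 114, 120, 67, 96, 148, 187, 204, 202, 226, 242, 243, 239, 237, 236, 236, 236]
0.005 30 [168, 210, 174, 165, 179, 149, 162, 146, 163, 206, 139, 91, 151, 217, 238, 237, 236, 237, 237, 237, 236, 236, 235, 235, 235]
0.005 33 [213, 244, 244, 218, 237, 210, 233, 210, 233, 240, 132, 94, 152, 228, 240, 237, 236, 235, 235, 235, 235, 235, 235, 234, 236]
```

```bash
python3 - <<'E'
from h import *
move(*target(SPD,(0,-38,130),0))
E
```

```text
rot deg [-1.   0.6 52.8] shift cm [ 39.71 -12.77  12.55] tcp [ 0.552 -0.196  0.171]
```

Call:
{"api": "carry_out", "payload": {
  "steps": [
    [[0,0,4],[3,-1,1],0],
    [[0,0,11],[8,-2.6,2.5],0],
    [[0,0,19],[14,-4.5,4.4],0],
    [[0,0,27],[20,-6.4,6.3],0],
    [[0,0,35],[26,-8.4,8.2],0],
    [[0,0,43],[32,-10.3,10],0],
    [[-1,0.6,50],[37,-11.9,11.7],0],
    [[-1,0.6,52.8],[39.7,-12.8,12.5],0]
  ]
}}

```text
clock: 9.35
tcp_pos: [0.5508, -0.1996, 0.1721]
orientation: [-0.255, -0.149, 0.954, -0.04]
wrist_force: [0.1, 1.6, -0.0]
finger_gap: 0.0856
grip_force: 0.0
```

Call:
{"api": "carry_out", "payload": {
  "steps": [
    [[0,0,0],[0,0,0],0],
    [[0,0,0],[0,0,0],0],
    [[0,0,0],[0,0,0],0],
    [[0,0,0],[0,0,0],0],
    [[0,0,0],[0,0,0],0],
    [[0,0,0],[0,0,0],0],
    [[0,0,0],[0,0,0],0],
    [[0,0,0],[0,0,0],0]
  ]
}}

```text
clock: 10.35
tcp_pos: [0.5514, -0.1963, 0.1722]
orientation: [-0.255, -0.15, 0.954, -0.041]
wrist_force: [-0.2, -0.2, -1.1]
finger_gap: 0.0855
grip_force: 0.0
```

```bash
python3 st.py; python3 - <<'E'
from h import *
for z in(130,60,28): move(*target(SPD,(0,-38,z),0))
E
```

```text
[-0.33  0.75  0.49  1.74 -0.3  -0.57] [-0.24831931 -0.22923555 -1.07509877] [ 0.13325962 -0.40477135 -0.00989884]
phi [-0.6525075  -0.03183541  1.2955851 ] [158.42038525 389.69923349  38.52152257] torque about z -0.012578745786045759
phi [-0.00282689 -0.03277073  0.16956797] [  0.87214856 -38.34395307 130.29032981] torque about z -0.007744543397195384
rot deg [ 0.   0.  -0.2] shift cm [-0.09 -0.03  0.03] tcp [ 0.552 -0.196  0.171]
rot deg [ 0.   0.  -0.2] shift cm [-0.08 -0.03  7.03] tcp [ 0.519 -0.207  0.111]
rot deg [ 0.   0.  -0.2] shift cm [-0.08 -0.03 10.23] tcp [ 0.504 -0.212  0.083]
```

Call:
{"api": "carry_out", "payload": {
  "steps": [
    [[0,0,0],[-0.1,0,1],0],
    [[0,0,0],[-0.1,0,3],0],
    [[0,0,0],[-0.1,0,5],0],
    [[0,0,0],[-0.1,0,7],0],
    [[0,0,0],[-0.1,0,8.5],0],
    [[0,0,0],[-0.1,0,9.5],0],
    [[0,0,0],[-0.1,0,10.2],0],
    [[0,0,0],[-0.1,0,10.2],0]
  ]
}}

```text
clock: 11.35
tcp_pos: [0.5034, -0.2118, 0.0831]
orientation: [-0.256, -0.15, 0.954, -0.041]
wrist_force: [0.3, -0.4, 0.3]
finger_gap: 0.0854
grip_force: 0.0
```

Call:
{"api": "carry_out", "payload": {
  "steps": [
    [[0,0,0],[0,0,0],255],
    [[0,0,0],[0,0,0],255],
    [[0,0,0],[0,0,0],255],
    [[0,0,0],[0,0,0],255],
    [[0,0,0],[0,0,0],255],
    [[0,0,0],[0,0,0],255],
    [[0,0,0],[0,0,0],255],
    [[0,0,0],[0,0,0],255]
  ],
  "force": 25
}}

```text
clock: 12.35
tcp_pos: [0.5039, -0.2116, 0.0835]
orientation: [-0.255, -0.15, 0.954, -0.041]
wrist_force: [1.5, 2.2, 2.8]
finger_gap: 0.0154
grip_force: 30.2
```

```bash
python3 st.py; python3 - <<'E'
from h import *
move(*target(SPD,(0,9.6,28),0))
E
```

```text
[-0.37  0.71  0.19  1.47 -0.32 -0.61] [1.49340089 2.2497928  2.81168457] [ 0.55332836 -0.37594519 -0.19273971]
phi [-0.64633024 -0.06002637  1.29244123] [157.23810676 388.46814617 -63.17861166] torque about z 0.032070782188540425
phi [ 0.00307308 -0.061002    0.16626414] [ -0.29704836 -38.44430026  28.58264293] torque about z 0.03811905881221281
rot deg [-0.   0.1 -0.2] shift cm [ 0.02 -4.8   0.06] tcp [ 0.518 -0.258  0.083]
```

Call:
{"api": "carry_out", "payload": {
  "steps": [
    [[0,0,0],[0,-0.4,0],255],
    [[0,0,0],[0,-1.2,0],255],
    [[0,0,0],[0,-2,0],255],
    [[0,0,0],[0,-2.8,0],255],
    [[0,0,0],[0,-3.6,0],255],
    [[0,0,0],[0,-4.3,0],255],
    [[0,0,0],[0,-4.8,0],255],
    [[0,0,0],[0,-4.8,0],255]
  ]
}}

```text
clock: 13.35
tcp_pos: [0.5191, -0.2587, 0.0835]
orientation: [-0.255, -0.149, 0.954, -0.042]
wrist_force: [3.6, -0.1, 2.8]
finger_gap: 0.0152
grip_force: 30.6
```

Call:
{"api": "carry_out", "payload": {
  "steps": [
    [[0,0,0],[0,0,0],255],
    [[0,0,0],[0,0,0],255],
    [[0,0,0],[0,0,0],0],
    [[0,0,0],[0,0,0],0],
    [[0,0,0],[0,0,0],0],
    [[0,0,0],[0,0,0],0],
    [[0,0,0],[0,0,0],0],
    [[0,0,0],[0,0,0],0]
  ]
}}

```text
clock: 14.35
tcp_pos: [0.5185, -0.2575, 0.0834]
orientation: [-0.255, -0.15, 0.954, -0.041]
wrist_force: [-0.4, -0.8, -0.0]
finger_gap: 0.0855
grip_force: 0.0
```

Call:
{"api": "carry_out", "payload": {
  "steps": [
    [[0,0,0],[0,0,0],0],
    [[0,0,0],[0,0,-1],0],
    [[0,0,0],[0,0,-3],0],
    [[0,0,0],[0,0,-5],0],
    [[0,0,0],[0,0,-7],0],
    [[0,0,0],[0,0,-9],0],
    [[0,0,0],[0,0,-10],0],
    [[0,0,0],[0,0,-10],0]
  ]
}}

```text
clock: 15.35
tcp_pos: [0.5669, -0.2419, 0.171]
orientation: [-0.254, -0.15, 0.955, -0.041]
wrist_force: [0.4, -0.1, -0.5]
finger_gap: 0.0854
grip_force: 0.0
```

```bash
python3 st.py; python3 - <<'E'
from h import *
im,d,c=cam("side"); np.savez('side2.npz',im=im)
r=[rect(im,c,SPD,h,s=4,W=400,H=400) for h in(.004,.036)]
cv2.imwrite('pics/spd2.png',np.hstack(r)[...,::-1])
E
```

```text
[-0.38  0.81  0.6   1.78 -0.32 -0.62] [ 0.35011568 -0.07476849 -0.5479154 ] [ 0.17725119 -0.3764085  -0.03706585]
phi [-0.55698481 -0.12984632  1.3046165 ] [158.2311771  437.85940642  37.34790379] torque about z -0.010659262288631788
phi [ 0.09172563 -0.13176259  0.1780407 ] [ -0.26339566   9.8134195  129.66307841] torque about z -0.005970331868746935
```

View pics/spd2.png

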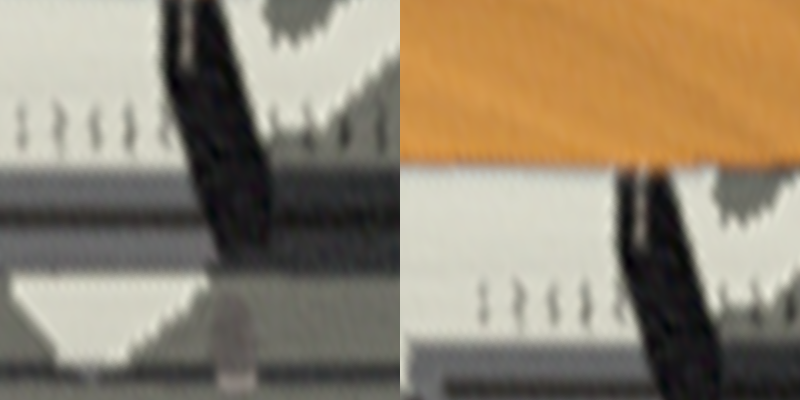

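Call:
{"api": "carry_out", "payload": {
  "steps": [
    [[0,0,0],[0,2,0],0],
    [[0,0,0],[0,6,0],0],
    [[0,0,0],[0,10,0],0],
    [[0,0,0],[0,14,0],0],
    [[0,0,0],[0,18,0],0],
    [[0,0,0],[0,22,0],0],
    [[0,0,0],[0,24,0],0],
    [[0,0,0],[0,24,0],0]
  ]
}}

```text
clock: 16.4
tcp_pos: [0.4921, -0.013, 0.1697]
orientation: [-0.255, -0.151, 0.954, -0.041]
wrist_force: [0.3, -1.4, 0.3]
finger_gap: 0.0851
grip_force: 0.0
```

```bash
python3 st.py; python3 - <<'E'
from h import *
im,d,c=cam("top"); np.savez('top2.npz',im=im)
r=[rect(im,c,SPD,h,s=4,W=400,H=400) for h in(.004,.036)]
cv2.imwrite('pics/spd3.png',np.hstack(r)[...,::-1])
E
```

```text
[-0.07  0.61  0.22  1.67 -0.19 -0.34] [ 0.29768961 -1.40729112  0.28668463] [ 0.09847375 -0.45679127  0.0889497 ]
phi [-0.58011186 -0.01977688  1.20213259] [153.10386443 197.05333641  38.75558503] torque about z 0.048014467502270584
phi [ 0.06968626 -0.02089454  0.07618339] [  -0.6582504  -231.04737799  128.3384738 ] torque about z 0.05328162080927783
```

View pics/spd3.png

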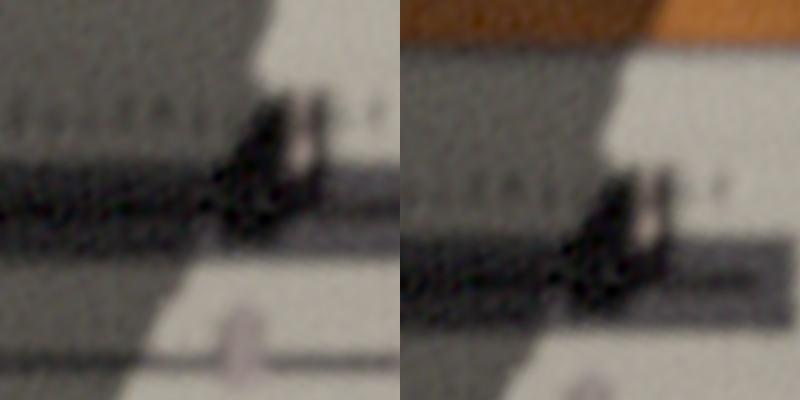

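```bash
python3 - <<'E'
from h import *
a=np.load('side0.npz')['im'].astype(int); im,d,c=cam('side'); s=env.get_state()
for n,(x,y,w,h) in dict(bottle=(275,290,40,62),block=(365,280,48,44),driver=(175,160,90,25)).items():
    print(n,np.abs(im[y:y+h,x:x+w].astype(int)-a[y:y+h,x:x+w]).mean().round(1),np.abs(np.load('side2.npz')['im'][y:y+h,x:x+w].astype(int)-a[y:y+h,x:x+w]).mean().round(1))
print(s['wrist_force'],abs(s['qvel']).max())
E
```

```text
bottle 8.0 4.7
block 8.2 4.7
driver 7.5 53.1
[-0.40825313 -0.08405306 -0.42831768] 0.01711344681106894
```

```bash
python3 -c "
from workcell import env
print(env.hand_in())"
```

```text
the job is handed in; nothing more can be done
None
```

The job is handed in, though no verdict came back: the knob is at its zero stop (torque rose sharply there and its pointer reads about 0°), the slider line is about 1–2 mm past the tab's point (limit 4 mm), and the tab and bystanders look unmoved in the pictures.

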